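Third hand at the sample counter: hold the tube rack against its sprung stop

ROBOT

A 6-joint arm with a two-finger parallel gripper is mounted at the origin on the work surface. World frame = base frame: x ahead of the robot, y to its left, z up, the work surface at z = 0. Lengths are in m, angles in rad, forces in N, time in s.
With the tool pointing down it reaches from about 0.4 to 0.925 m from the base axis. Payload 12.5 kg.
Tool frame: the origin (TCP) lies midway between the tips of the shut fingers; the grasp point (between the pads) lies 19 mm behind it (grasp_offset is the distance from the TCP to the grasp point, in m); z points along the fingers, y is the line along which they close (so a half turn about z gives the same grasp; the last joint's range is limited). The gripper opens to 95 mm and grips with 3 to 60 N. Pads are 20 mm wide; open, the fingers measure 119 mm over their backs; the gripper's body (75 mm by 180 mm) begins 59 mm behind the grasp point.
Start: joints at [-1.377, 0.491, 1.559, -0, 1.092, -0.106], TCP at [0.185, -0.597, 0.187] pointing down, gripper open.
Joint ranges: [-3.1, 3.1], [-0.84, 2.19], [0.05, 2.79], [-1.13, 4.28], [0.06, 2.93], [-2.69, 2.69]. Speed limits (rad/s): [2.22, 2.22, 2.79, 3.14, 3.14, 3.14].

INTERFACE

Orientations are given as [roll, pitch, yaw] about the fixed x, y, z axes, in that order (R = Rz(yaw) Ry(pitch) Rx(roll)).
In Python, from plant import get_obs, camera, camera_params, close_job, grasp_offset gives the robot as it stands.
- The arm moves only by the shell command python3 -m handwheel 'ROWS' [OPENING] [FORCE]. ROWS is JSON, a list that holds one entry, the list of rows, each a list of 6 numbers: the shift along the tool's x, y, z scaled (see below), then the turn, a rotation vector about the tool's x, y, z scaled (see below). A call has 1 to 20 rows; each row is the pose to reach, as a shift and turn from the pose commanded when the call began, along the tool's axes at that moment; what a row does not reach only later rows make up. The controller multiplies each number of a shift by 40 cm and each number of a turn by 90 degrees. A row lasts 1/8 s, in which the tool goes at most 62.5 mm and 10.7 degrees, less where a joint would pass 70% of its speed; a pose out of reach is approached as far as the arm can. A call with a number of a shift or a turn outside -1 to 1 is refused whole. A call with a gripper value outside its range is refused whole. OPENING is the finger opening in mm, from 0 to 95.1, set as the call begins (- or left out, the last holds). The fingers move at their own pace and stop on an object; FORCE is the grip in N (left out, the last holds). Time passes only in rows, so rows that repeat a pose let the fingers close. It gives the time, the measured TCP pose, the force, the opening and the grip force at its end, in the units of the state.
- get_obs(): the state, without advancing time (a new reading comes with each control period).
- camera(name): name is "scene" or "side" or "wrist"; returns the picture (384x512x3 uint8, red, green, blue); there is no depth.
- camera_params(name): a dict with "camera_matrix" (3x3 intrinsics, pixels), "camera_from_world" (4x4, takes a point from world to camera coordinates). Camera axes: x right, y down, z forward; pixel columns grow to the right and rows downward; lengths in m; the calibration is good to about 2 mm. A picture is of the moment at which its call begins: read the wrist's pose just before it. camera_params takes no time and is no camera call; for the wrist camera it gives the pose at the moment of the call.
- close_job(): hands the job in; it is judged then, once.
The state is a dict: "time_s": time; "joint_positions": joint angles; "joint_vel": joint speeds; "joint_efforts": joint torques, N m; "tool_pos": TCP position; "eef_rot": TCP orientation; "wrist_force": force on the tool from outside, world axes, zero at the start; "ft_torque": the same for the moment, N m; "width": finger opening in m; "grasp_force": force on a finger pad.
Only numpy, scipy, OpenCV 4.12 (cv2) and the standard library are available. Lean on these libraries where they do the work, as an engineer would, in place of code of your own. Each camera call takes 0.05 s, during which the arm holds its last target. There are 200 camera calls.

TASK

Lift the white tube rack, set it upright in the grey drip tray with a long side facing the sprung bar, and push it square against the bar until the bar has given way about half of its travel (about 9 N), without ever bottoming it out. A colleague will then screw the rack down, so finish with the rack flat on the tray floor and the gripper still holding or pushing it with that steady force: do not let go or back off at the end. Keep the rack upright all the while and leave the carton, the bottle and the stack of forms where they are.

Things in the scene. Friction and masses are not known exactly. Their poses are not given: they have to be found in the camera images.
- rack: Loose white plastic test-tube rack, 60 (x) by 150 (y) by 70 mm high, 0.3 to 0.6 kg, standing on the counter, the same both ways round. Eight red-capped tubes are fixed in it (caps to 86 mm high, none within 30 mm of the middle along y). Its upper deck is a solid edge from 56 to 70 mm high. Origin: centre of the underside, z up.
- rack_tab (a point): Middle of the rack's carrying tab, 95 mm above the rack's underside: an upright plate 16 (rack x) by 50 (rack y) mm that rises from 70 to 116 mm in the middle of the rack. Grip it across its 16 mm from above.
- dock: Grey drip tray fixed to the counter. Its +x is the pushing direction (lip to sprung bar), always within 0.4 rad of world +x. Origin: at counter height under the middle of the tray. Tray floor 4 mm up. Front lip: inner face at x = -45 mm, 12 mm high, 6 mm thick. Side walls: inner faces at y = +-83 mm, 15 mm high. Two spring posts behind the bar, from x = +90 mm, 74 mm high.
- bar (a joint): How far the sprung bar is pushed back along the dock's +x, in m: 0 at rest, 0.022 at its end stop. Spring 0.8 N per mm from zero, so 0.011 is about 9 N. Friction of the rack on the tray floor adds some newtons to what the robot itself feels.
- bar_face (a point): Middle of the front face of the sprung bar, moving with it: a level rubber-faced aluminium bar 150 mm long (dock y), 24 mm high, 60 mm above the counter; it meets the rack's upper deck. At rest the face is at dock x = +45 mm, so the rack in the tray has 30 mm of play in x and 8 mm on each side in y.
- carton: Bystander: open cardboard carton with blue sides, 110 x 150 x 100 mm (back flap to 155 mm). Origin: centre of the underside.
- bottle: Bystander: bottle 56 mm in diameter, 150 mm high. Origin: centre of the underside.
- forms: Bystander: stack of paper forms, about 210 x 148 x 36 mm. Origin: centre of the underside.
There are look-alikes about, which are no part of the job. What is shaped like the dock but pink or yellow is not meant.

How it is judged:
At the end, for the whole second after the job is handed in: The rack stands flat in the tray (underside under 8 mm above the counter, tilt under 0.07 rad), square to the bar (within 0.07 rad) and centred within 12 mm, at rest; it presses the sprung bar with 5 to 13 N (bar pushed back 6 to 16.5 mm), and the fingers still push or hold it with over 2 N (contact force between rack and bar between 5 and 13 N and value of joint bar between 0.006 and 0.0165 m and z of rack in the frame of dock between 0.002 and 0.008 m and y of rack in the frame of dock between -0.012 and 0.012 m and angle between rack's own z axis and vertical below 0.07 rad and angle between the x axis of rack and the x axis of dock, either way round below 0.07 rad and contact force between the fingers and rack above 2 N and linear speed of rack below 0.01 m/s); the arm keeps its last pose, push and grip.
It fails at once if the sprung bar is bottomed out (value of joint bar above 0.0212 m).
It fails at once if the rack is tipped far over (angle between rack's own z axis and vertical above 0.5 rad).
It fails at once if the carton is pushed away or knocked over (distance of carton from where it was at the start of the episode above 0.02 m or angle between carton's own z axis and vertical above 0.3 rad).
It fails at once if the bottle is pushed away or knocked over (distance of bottle from where it was at the start of the episode above 0.02 m or angle between bottle's own z axis and vertical above 0.3 rad).
It fails at once if the forms is pushed away or knocked over (distance of forms from where it was at the start of the episode above 0.02 m or angle between forms's own z axis and vertical above 0.3 rad).
It also fails if it takes over 38 s, if anything falls off the work surface, if the arm or the gripper's body presses on something with over 40 N, if the wrist force passes 120 N, or if a joint passes its speed limit or range.

## Working session

There is one attempt and no reset: what is moved stays moved. The work goes in short steps, Python scripts to look and compute and a shell command to move; the robot and the scene stay as the last step left them, time stands still between calls to the robot, and variables do not carry over. Pictures are saved under pics/ and viewed, at most 10 in all, crops included, and the job is handed in when it is done.

```bash
mkdir -p pics
python3 - <<'E'
from plant import *
import cv2,numpy as np
print(get_obs(),grasp_offset)
np.set_printoptions(precision=4,suppress=True)
for n in("scene","side"):
    p=camera_params(n);print(n,p)
    cv2.imwrite(f"pics/{n}0.png",camera(n)[:,:,::-1])
E
```

```text
{'time_s': 0.0, 'joint_positions': array([-1.37658831e+00,  4.91570037e-01,  1.55947469e+00, -1.37017619e-05,
        1.09165169e+00, -1.05635361e-01]), 'joint_vel': array([-6.87285054e-05,  9.78749589e-04, -1.07341467e-03,  4.66529229e-04,
        8.83051034e-04, -6.37805098e-04]), 'joint_efforts': array([ 1.13361453e-03, -6.12638855e+01, -2.58181465e+01,  6.92797755e-02,
        4.81972320e-02, -1.22424476e-04]), 'tool_pos': array([ 0.18455055, -0.59684484,  0.18654655]), 'eef_rot': array([-3.14049376e+00, -1.04296090e-04,  2.99849645e-01]), 'wrist_force': array([-0.11867253, -0.5286483 ,  0.22442609]), 'ft_torque': array([-0.00169338,  0.01695772,  0.03396497]), 'grasp_force': 0.0, 'width': 0.09531595430939374} 0.0188
scene {'camera_matrix': array([[355.8307,   0.    , 257.5508],
       [  0.    , 355.8307, 190.9643],
       [  0.    ,   0.    ,   1.    ]]), 'camera_from_world': array([[-0.7634,  0.646 ,  0.0053,  0.425 ],
       [ 0.5574,  0.6627, -0.5001, -0.2849],
       [-0.3266, -0.3788, -0.8659,  1.418 ],
       [ 0.    ,  0.    ,  0.    ,  1.    ]])}
side {'camera_matrix': array([[421.117 ,   0.    , 253.0852],
       [  0.    , 421.117 , 191.2811],
       [  0.    ,   0.    ,   1.    ]]), 'camera_from_world': array([[-0.9094, -0.4157, -0.016 ,  0.5006],
       [-0.3026,  0.6874, -0.6602,  0.2164],
       [ 0.2855, -0.5955, -0.7509,  1.2357],
       [ 0.    ,  0.    ,  0.    ,  1.    ]])}
```

View pics/scene0.png

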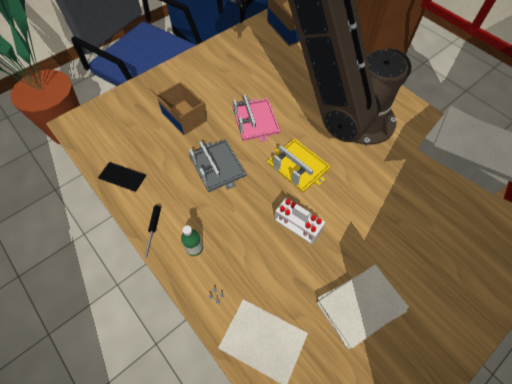

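View pics/side0.png

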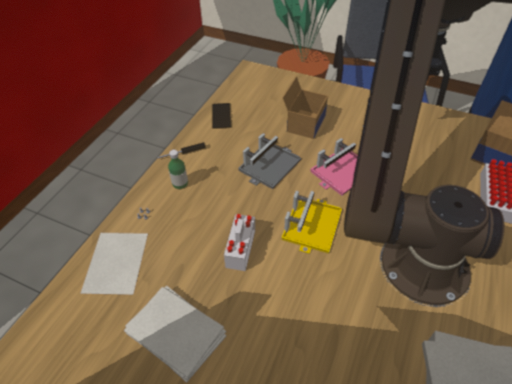

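Scene view: the candidates for the dock are grey at (218,165), pink at (257,118) and yellow at (300,165). Only the grey one matches the description. The white rack with red caps is at (300,220); the other rack-like thing, in the side view at (497,187), is off the work area and has no tab. I'll confirm both in one enlarged crop sheet.

Run:
```python
import cv2,numpy as np
def c(n,u,v):
    im=cv2.imread(f"pics/{n}0.png")[v:v+60,u:u+80]
    im=cv2.resize(im,None,fx=5,fy=5,interpolation=cv2.INTER_CUBIC)
    for i in range(0,80,10):cv2.putText(im,str(u+i),(i*5,8),0,.3,(0,0,255),1);cv2.line(im,(i*5,10),(i*5,14),(0,0,255),1)
    for i in range(10,60,10):cv2.putText(im,str(v+i),(0,i*5+3),0,.3,(0,0,255),1);cv2.line(im,(20,i*5),(24,i*5),(0,0,255),1)
    return im
cv2.imwrite("pics/crop1.png",np.vstack([np.hstack([c("scene",178,134),c("scene",260,190)]),np.hstack([c("side",230,130),c("side",200,210)])]))
```

```text
(no output)
```

View pics/crop1.png

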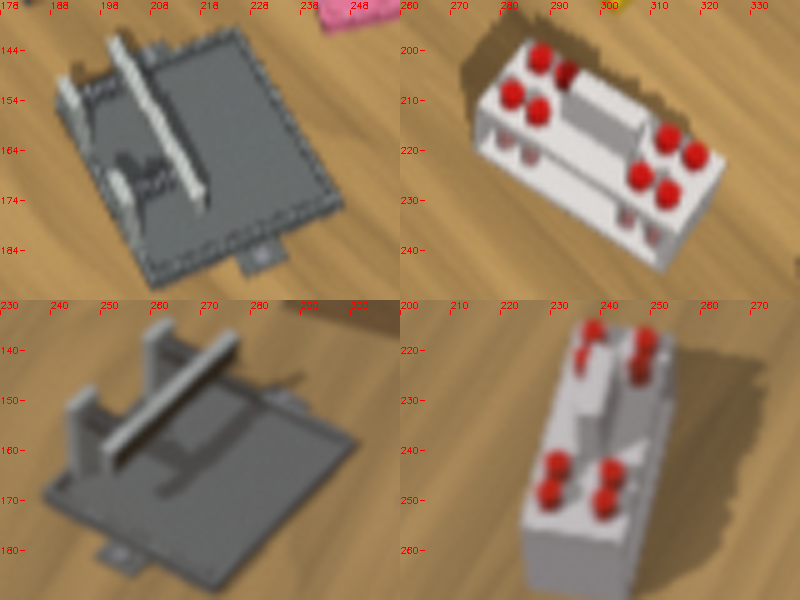

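```bash
cat > h.py <<'E'
import numpy as np
from plant import *
from scipy.optimize import least_squares
def proj(p,P):
    q=np.c_[P,np.ones(len(P))]@p["camera_from_world"].T
    q=q[:,:3]@p["camera_matrix"].T
    return q[:,:2]/q[:,2:]
def place(s,L):
    c,n=np.cos(s[2]),np.sin(s[2]);L=np.array(L,float)
    return np.c_[s[0]+c*L[:,0]-n*L[:,1],s[1]+n*L[:,0]+c*L[:,1],L[:,2]]
def fit(obs,s0):  # obs: list of (params, local pts, pixels)
    f=lambda s:np.concatenate([(proj(p,place(s,L))-np.array(px)).ravel() for p,L,px in obs])
    r=least_squares(f,s0,loss="soft_l1");return r.x,f(r.x).reshape(-1,2)
E
python3 - <<'E'
from h import *
np.set_printoptions(precision=4,suppress=True)
S,D=camera_params("scene"),camera_params("side")
z=.07
# rack corners in world order guess
def ray(p,u,z):
    R=p["camera_from_world"][:3,:3];t=p["camera_from_world"][:3,3];o=-R.T@t
    d=R.T@np.linalg.solve(p["camera_matrix"],[*u,1]);return o+d*(z-o[2])/d[2]
A=[(285.4,198),(275.6,210),(312.4,236.4),(325,222)];B=[(235,214),(255,215.6),(246,258.6),(225,255)]
for n,p,l in("rackS",S,A),("rackD",D,B):print(n,np.array([ray(p,u,z) for u in l]))
A=[(225.4,140),(246.6,175),(208.4,191.4)];B=[(301,159),(272.4,188),(239,169)]
for n,p,l in("dockS",S,A),("dockD",D,B):print(n,np.array([ray(p,u,.012) for u in l]))
A=[(203,142),(219.6,171.6)];B=[(278,138),(253,160)]
for n,p,l in("barS",S,A),("barD",D,B):print(n,np.array([ray(p,u,.072) for u in l]))
A=[(191,237),(186,125),(375,310)];B=[(179,172),(304,125),(178,325)]
for n,p,l in("othS",S,A),("othD",D,B):print(n,np.array([ray(p,u,.05) for u in l]))
E
```

```text
rackS [[0.5119 0.0867 0.07  ]
 [0.5654 0.0988 0.07  ]
 [0.5394 0.2392 0.07  ]
 [0.4749 0.23   0.07  ]]
rackD [[0.5636 0.1012 0.07  ]
 [0.5053 0.0822 0.07  ]
 [0.4653 0.2312 0.07  ]
 [0.5245 0.2446 0.07  ]]
dockS [[ 0.4915 -0.2657  0.012 ]
 [ 0.5297 -0.0925  0.012 ]
 [ 0.674  -0.1256  0.012 ]]
dockD [[ 0.4797 -0.2616  0.012 ]
 [ 0.5197 -0.0907  0.012 ]
 [ 0.6629 -0.1263  0.012 ]]
barS [[ 0.5835 -0.2697  0.072 ]
 [ 0.6143 -0.1314  0.072 ]]
barD [[ 0.5746 -0.27    0.072 ]
 [ 0.61   -0.1322  0.072 ]]
othS [[ 0.8224 -0.0076  0.05  ]
 [ 0.5774 -0.3913  0.05  ]
 [ 0.5535  0.5076  0.05  ]]
othD [[ 0.8262  0.0014  0.05  ]
 [ 0.5217 -0.4002  0.05  ]
 [ 0.5456  0.4696  0.05  ]]
```

The dock is at about (0.555,-0.19) with yaw about -0.22, and the rack at about (0.52,0.165) with yaw about +0.22. I'll raise the arm and move clear of the carton to a point on the way.

```bash
cat >> h.py <<'E'
from scipy.spatial.transform import Rotation as Ro
def rel(xyz,yaw):
    o=get_obs();R=Ro.from_euler("xyz",o["eef_rot"]);G=Ro.from_euler("xyz",[np.pi,0,yaw])
    s=R.inv().apply(np.array(xyz)-o["tool_pos"])/.4;t=(R.inv()*G).as_rotvec()/(np.pi/2)
    print("rel",np.round(np.r_[s,t],3))
E
python3 -m handwheel '[[[0.05,-0.05,-0.1,0,0,-0.05],[0.14,-0.12,-0.2,0,0,-0.11],[0.25,-0.21,-0.28,0,0,-0.17],[0.36,-0.3,-0.28,0,0,-0.23],[0.46,-0.4,-0.28,0,0,-0.29],[0.56,-0.49,-0.28,0,0,-0.35],[0.66,-0.58,-0.28,0,0,-0.41],[0.74,-0.65,-0.28,0,0,-0.46],[0.77,-0.67,-0.28,0,0,-0.48]]]' 95
python3 -c "
from h import *
rel([.52,.164,.26],1.79)"
```

```text
time_s: 1.23
tool_pos: [0.4004, -0.2484, 0.2991]
eef_rot: [-3.141, -0.0, 1.057]
wrist_force: [-0.2, 0.6, -0.5]
width: 0.0953
grasp_force: 0.0
rel [ 1.045 -0.246  0.098 -0.    -0.    -0.466]
```

```bash
python3 -m handwheel '[[[0.1,-0.02,0.02,0,0,-0.06],[0.22,-0.05,0.04,0,0,-0.12],[0.34,-0.08,0.06,0,0,-0.18],[0.46,-0.11,0.08,0,0,-0.24],[0.58,-0.14,0.1,0,0,-0.3],[0.7,-0.17,0.1,0,0,-0.36],[0.82,-0.2,0.1,0,0,-0.42],[0.93,-0.23,0.1,0,0,-0.466],[0.99,-0.246,0.1,0,0,-0.466],[0.99,-0.246,0.1,0,0,-0.466]]]'
python3 - <<'E'
from h import *
import cv2
p=camera_params("wrist");np.save("pics/w1.npy",p,allow_pickle=True)
cv2.imwrite("pics/w1.png",camera("wrist")[:,:,::-1])
print(p, proj(p,place([.52,.164,.22],[[x,y,.07] for x,y in((.03,.075),(.03,-.075),(-.03,-.075),(-.03,.075))])))
E
```

```text
time_s: 2.48
tool_pos: [0.5102, 0.1433, 0.2585]
eef_rot: [-3.141, 0.0, 1.787]
wrist_force: [0.7, -1.1, -0.6]
width: 0.0948
grasp_force: 0.0
{'camera_matrix': array([[297.72030314,   0.        , 257.16090183],
       [  0.        , 297.72030314, 191.52030497],
       [  0.        ,   0.        ,   1.        ]]), 'camera_from_world': array([[ 0.97672263,  0.21450261, -0.00124298, -0.52896625],
       [ 0.2063247 , -0.93786845,  0.27898547, -0.02371705],
       [ 0.05867736, -0.27274788, -0.96029452,  0.46908118],
       [ 0.        ,  0.        ,  0.        ,  1.        ]])} [[292.67320432  91.78167193]
 [289.45260694 206.98034308]
 [245.72770967 207.12030167]
 [243.9585201   91.98016038]]
```

View pics/w1.png

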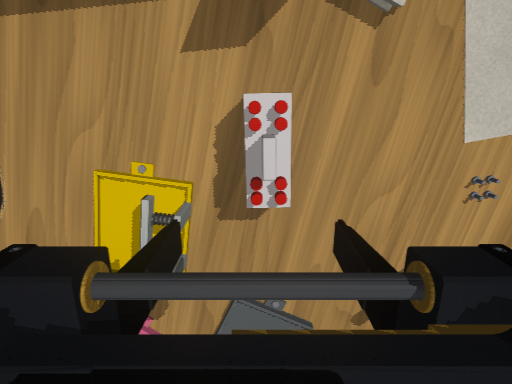

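The wrist view shows the rack almost straight, with deck corners at about (244.5,94), (291.5,93), (290.5,207) and (247,208), and the tab at (269,159). The grey tray is partly visible at the bottom.

Run:
```python
from h import *
p=np.load("pics/w1.npy",allow_pickle=True).item();S=camera_params("scene");D=camera_params("side")
L=[[x,y,.07] for x,y in((.03,.075),(.03,-.075),(-.03,-.075),(-.03,.075))]
w=(p,L,[(291.5,93),(290.5,207),(247,208),(244.5,94)])
s=(S,L,[(312.4,236.4),(275.6,210),(285.4,198),(325,222)])
d=(D,L,[(225,255),(235,214),(255,215.6),(246,258.6)])
for o in([w],[s],[d],[w,s,d]):
    x,r=fit(o,[.52,.164,.22]);print(np.round(x,4),abs(r).max().round(1))
x,_=fit([w,s,d],[.52,.164,.22]); print(proj(p,place(x,[[0,0,.116]])))
rel([x[0],x[1],.076],x[2]+np.pi/2)
```

```text
[0.5209 0.1627 0.2341] 0.9
[0.5223 0.1637 0.2165] 1.9
[0.5146 0.1649 0.2633] 0.6
[0.5204 0.163  0.2354] 2.6
[[269.38575245 159.57379671]]
rel [ 0.045  0.037  0.457 -0.001  0.    -0.013]
```

The fit agrees with the tab's position in the picture. Next I descend and grip.

```bash
python3 -m handwheel '[[[0.045,0.037,0.08,0,0,-0.013],[0.045,0.037,0.2,0,0,-0.013],[0.045,0.037,0.32,0,0,-0.013],[0.045,0.037,0.41,0,0,-0.013],[0.045,0.037,0.457,0,0,-0.013],[0.045,0.037,0.457,0,0,-0.013]]]' 95 40
python3 -m handwheel '[[[0,0,0,0,0,0],[0,0,0,0,0,0],[0,0,0,0,0,0],[0,0,0,0,0,0],[0,0,0,0,0,0],[0,0,0,0,0,0],[0,0,0,0,0,0],[0,0,0,0,0,0]]]' 8 40
```

```text
time_s: 3.28
tool_pos: [0.52, 0.162, 0.0753]
eef_rot: [-3.139, 0.0, 1.805]
wrist_force: [0.0, -0.2, 0.1]
width: 0.0949
grasp_force: 0.0
time_s: 4.28
tool_pos: [0.5206, 0.1635, 0.0763]
eef_rot: [-3.142, 0.0, 1.806]
wrist_force: [0.2, -0.3, 0.1]
width: 0.0204
grasp_force: 0.0
```

```bash
python3 -m handwheel '[[[0,0,0,0,0,0],[0,0,0,0,0,0],[0,0,0,0,0,0],[0,0,-0.02,0,0,0],[0,0,-0.07,0,0,0],[0,0,-0.15,0,0,0],[0,0,-0.25,0,0,0],[-0.02,-0.01,-0.35,0,0,0.02],[-0.08,-0.02,-0.45,0,0,0.06],[-0.17,-0.04,-0.55,0,0,0.11],[-0.28,-0.065,-0.62,0,0,0.16],[-0.39,-0.09,-0.635,0,0,0.21],[-0.49,-0.12,-0.635,0,0,0.25],[-0.58,-0.14,-0.635,0,0,0.28],[-0.63,-0.15,-0.635,0,0,0.288],[-0.64,-0.153,-0.635,0,0,0.288],[-0.64,-0.153,-0.635,0,0,0.288]]]' 8 40
python3 -c "
from h import *
rel([.52,-.34,.36],1.354)"
```

```text
time_s: 6.4
tool_pos: [0.5206, -0.0991, 0.3303]
eef_rot: [-3.141, -0.0, 1.354]
wrist_force: [-0.1, 1.1, -4.5]
width: 0.0155
grasp_force: 40.0
rel [-0.589  0.128 -0.075 -0.    -0.     0.   ]
```

```bash
python3 -m handwheel '[[[-0.03,0.01,-0.01,0,0,0],[-0.1,0.02,-0.03,0,0,0],[-0.2,0.04,-0.05,0,0,0],[-0.3,0.06,-0.075,0,0,0],[-0.4,0.085,-0.075,0,0,0],[-0.5,0.11,-0.075,0,0,0],[-0.56,0.122,-0.075,0,0,0],[-0.589,0.128,-0.075,0,0,0],[-0.589,0.128,-0.075,0,0,0],[-0.589,0.128,-0.075,0,0,0]]]'
python3 - <<'E'
from h import *
import cv2
p=camera_params("wrist");np.save("pics/w2.npy",p,allow_pickle=True)
im=camera("wrist")[:,:,::-1]
cv2.imwrite("pics/w2.png",im)
cv2.imwrite("pics/w2b.png",cv2.resize(im[0:240,140:460],None,fx=2.5,fy=2.5,interpolation=cv2.INTER_CUBIC))
print(get_obs()["tool_pos"])
E
```

```text
time_s: 7.65
tool_pos: [0.5202, -0.3397, 0.3606]
eef_rot: [3.141, -0.0, 1.355]
wrist_force: [-0.3, 0.6, -4.1]
width: 0.016
grasp_force: 40.0
[ 0.52021423 -0.33970657  0.36068063]
```

View pics/w2b.png

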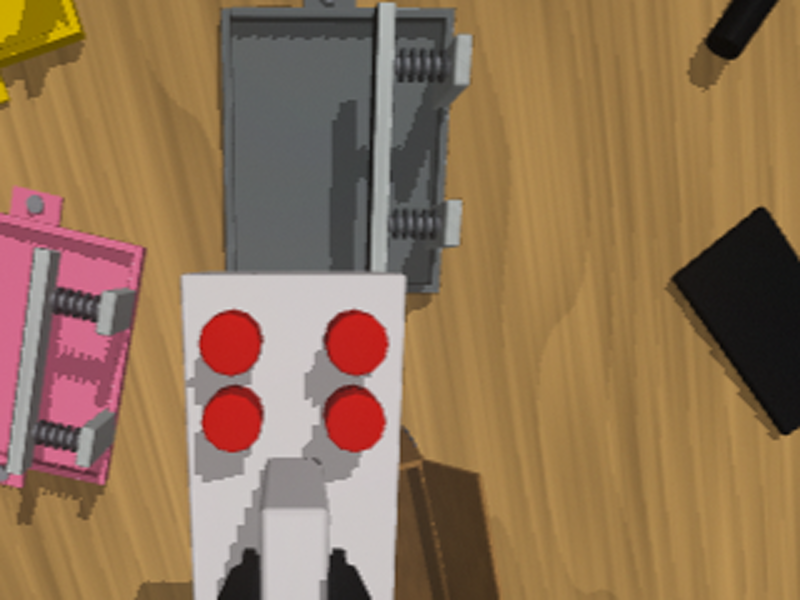

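The enlarged view shows the grey tray:
- lip corner at crop (221,9), inner corner (231,17)
- bar front top edge from (379,3) to (372,250)
- back corners at (454,10) and (437,291)

The held rack's deck corners are at (182,275) and (405,275).

Run:
```python
from h import *
np.set_printoptions(precision=4,suppress=True)
p=np.load("pics/w2.npy",allow_pickle=True).item()
c=lambda a:np.array(a)/2.5+[140,0]
W=c([(221,9),(231,17),(379,3),(372,250),(236,265),(227,265),(454,10),(437,291)])
def f(s):
    t,xb,y1,y2,y3=s[3:]
    L=[[-.051,.083+t,.012],[-.045,.083,.0135],[.045,.075,.072],[.045,y1,.072],[-.045,y2,.012],[-.051,y3,.012],[xb,.083+t,.015],[xb,-.083-t,0]]
    return (proj(p,place(s,L))-W).ravel()
r=least_squares(f,[.555,-.19,-.217,.005,.1,-.05,-.05,-.05],x_scale=.01);d=r.x
print(d,f(d).reshape(-1,2)*2.5)
# check against side/scene lip corners & bar ends
t=d[3];L=[[-.051,.083+t,.012],[-.051,-.083-t,.012],[.045,.075,.072],[.045,-.075,.072]]
print(proj(camera_params("scene"),place(d,L))[[1,0,3,2]]);print(proj(camera_params("side"),place(d,L)))
# rack in hand
z=.3607-.0753-.0005+.07
Wr=c([(182,275),(405,275),(193,598),(394,598)])
def g(s):
    L=[[-.03,.075,z],[.03,.075,z],[-.03,s[3],z],[.03,s[4],z]]
    return (proj(p,place(s,L))-Wr).ravel()
r=least_squares(g,[.52,-.34,-.217,0,0],x_scale=.01);print("rack",r.x,g(r.x)*2.5)
```

```text
[ 0.5567 -0.1978 -0.2181  0.0051  0.0995 -0.061  -0.0703 -0.0704] [[ 0.3577  0.951 ]
 [-0.3781  1.1864]
 [ 0.5469 -0.8062]
 [ 0.03    0.0009]
 [-0.5927  0.0111]
 [-0.0946  0.0021]
 [ 1.1904 -1.0099]
 [-1.3453 -0.2259]]
[[225.0249 138.3671]
 [245.9517 172.9431]
 [200.9781 140.2231]
 [218.4927 171.4416]]
[[271.8471 185.4456]
 [299.9807 156.3919]
 [251.4329 159.0314]
 [276.6332 135.4496]]
rack [ 0.5209 -0.3403 -0.2158 -0.0181 -0.0181] [-2.1683  0.1106  2.1828  0.0681  0.0799 -0.0033 -0.0963 -0.004 ]
```

Run:
```python
from h import *
import cv2
out=[]
for n,u,v in("scene",186,132),("side",236,130):
    k=7;im=cv2.imread(f"pics/{n}0.png")[v:v+66,u:u+57 if n=="scene" else u+57]
    if n=="side": im=cv2.imread("pics/side0.png")[v:v+66,u+5:u+62];u+=5
    im=cv2.resize(im,None,fx=k,fy=k,interpolation=cv2.INTER_CUBIC)
    for s,col in(([.5567,-.1978,-.218],(0,0,255)),([.5567,-.190,-.218],(0,255,0))):
        for L in([[-.051,-.088,.012],[-.051,.088,.012],[.0995,.088,.015],[.0995,-.088,.015],[-.051,-.088,.012]],[[.045,-.075,.072],[.045,.075,.072],[.045,.075,.048],[.045,-.075,.048],[.045,-.075,.072]]):
            q=(proj(camera_params(n),place(s,L))-[u,v]+.5)*k-.5
            cv2.polylines(im,[q.round().astype(int)],False,col,1)
    out.append(im)
cv2.imwrite("pics/ov.png",np.hstack(out));print(np.hstack(out).shape)
```

```text
(462, 798, 3)
```

View pics/ov.png

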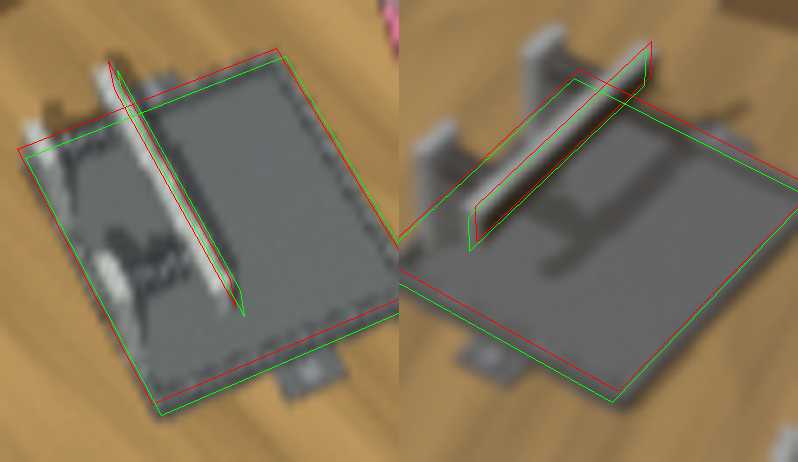

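The two views agree to within a few mm. The wrist fit gives y=-0.198, and the fixed cameras put it nearer -0.191. I'll aim at -0.195, stop just above the tray, and check the end gap with the wrist camera.

```bash
python3 -c "
from h import *
rel([.556,-.1945,.115],-.218+np.pi/2)"
```

```text
rel [ 0.374  0.009  0.614  0.    -0.     0.001]
```

```bash
python3 -m handwheel '[[[0.04,0,0,0,0,0],[0.12,0,0.02,0,0,0],[0.22,0.005,0.06,0,0,0],[0.31,0.009,0.12,0,0,0],[0.36,0.009,0.2,0,0,0],[0.374,0.009,0.3,0,0,0],[0.374,0.009,0.4,0,0,0],[0.374,0.009,0.5,0,0,0],[0.374,0.009,0.57,0,0,0],[0.374,0.009,0.605,0,0,0],[0.374,0.009,0.614,0,0,0],[0.374,0.009,0.614,0,0,0]]]'
python3 - <<'E'
from h import *
import cv2
p=camera_params("wrist");np.save("pics/w3.npy",p,allow_pickle=True)
im=camera("wrist")[:,:,::-1]
cv2.imwrite("pics/w3.png",im)
cv2.imwrite("pics/w3b.png",cv2.resize(im[0:240,110:430],None,fx=2.5,fy=2.5,interpolation=cv2.INTER_CUBIC))
E
```

```text
time_s: 9.2
tool_pos: [0.5562, -0.1954, 0.1156]
eef_rot: [3.14, 0.0, 1.354]
wrist_force: [-0.4, -0.4, -5.2]
width: 0.0157
grasp_force: 40.0
```

View pics/w3b.png

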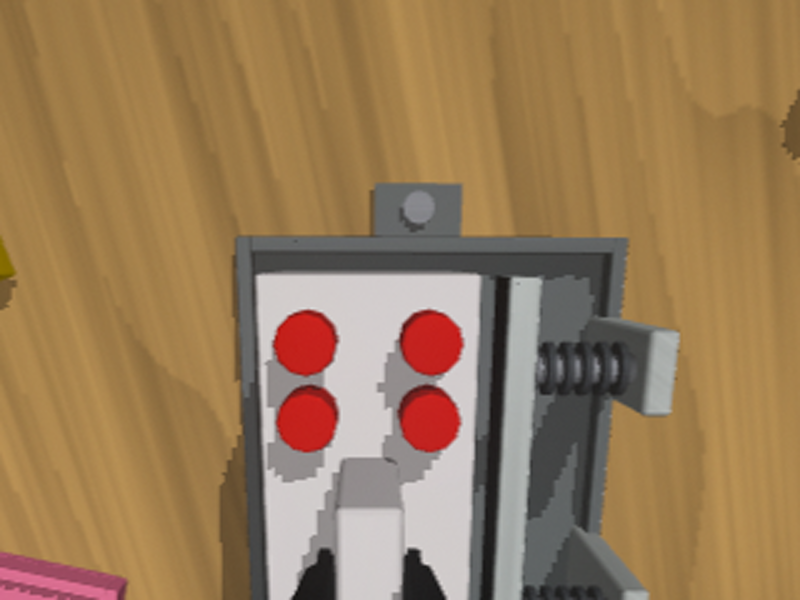

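The rack hangs just above the tray. The lip's outer corner is at crop (237,238), its inner corner at (251,252), the back corner at (627,239), and the bar's front top corner at (511,278). The rack's deck corners are at (257,275) and (480,275). I'll refit both.

Run:
```python
from h import *
np.set_printoptions(precision=4,suppress=True)
p=np.load("pics/w3.npy",allow_pickle=True).item()
c=lambda a:(np.array(a)+.5)/2.5-.5+[110,0]
W=c([(237,238),(251,252),(627,239),(511,278),(497,590),(249,590)])
def f(s):
    y1,y2=s[3:]
    L=[[-.051,.088,.012],[-.045,.083,.0135],[.0995,.088,.015],[.045,.075,.072],[.045,y1,.072],[-.051,y2,.012]]
    return (proj(p,place(s,L))-W).ravel()
d=least_squares(f,[.555,-.19,-.217,-.05,-.05],x_scale=.01).x
print(d,f(d).reshape(-1,2)*2.5)
z=.1156-.0758+.07
Wr=c([(257,275),(480,275),(268,598),(468,598)])
def g(s):
    L=[[-.03,.075,z],[.03,.075,z],[-.03,s[3],z],[.03,s[4],z]]
    return (proj(p,place(s,L))-Wr).ravel()
r=least_squares(g,[.556,-.195,-.217,0,0],x_scale=.01).x;print("rack",r,g(r)*2.5)
R=np.array([[np.cos(d[2]),np.sin(d[2])],[-np.sin(d[2]),np.cos(d[2])]])
print("rack in dock",R@(r[:2]-d[:2]))
```

```text
[ 0.5561 -0.1967 -0.2199 -0.0316 -0.0594] [[-1.3808  0.5606]
 [ 0.136   0.1185]
 [ 1.4031  0.6099]
 [ 0.5344 -0.8787]
 [-2.5822 -0.1413]
 [ 2.2746 -0.1014]]
rack [ 0.5566 -0.1958 -0.2182 -0.0181 -0.018 ] [-2.2234 -0.0671  2.1207  0.2458 -0.3303  0.0132  0.4487  0.019 ]
rack in dock [0.0003 0.001 ]
```

Rack and dock are aligned within 1 mm. I'll lower it gently.

```bash
python3 -m handwheel '[[[0,0,0.03,0,0,0],[0,0,0.06,0,0,0],[0,0,0.075,0,0,0],[0,0,0.082,0,0,0],[0,0,0.086,0,0,0],[0,0,0.086,0,0,0]]]'
python3 -c "
from h import *
o=get_obs();print(o['tool_pos'],o['wrist_force'])"
python3 -m handwheel '[[[0,0,0.001,0,0,0],[0,0,0.002,0,0,0],[0,0,0.003,0,0,0],[0,0,0.003,0,0,0]]]'
```

```text
time_s: 10.0
tool_pos: [0.5559, -0.1956, 0.0805]
eef_rot: [3.141, 0.0, 1.354]
wrist_force: [1.0, 0.3, -4.4]
width: 0.0157
grasp_force: 40.0
[ 0.55586842 -0.19557262  0.0804989 ] [ 1.04566057  0.26385045 -4.41458378]
time_s: 10.5
tool_pos: [0.5559, -0.1956, 0.0802]
eef_rot: [3.14, 0.0, 1.354]
wrist_force: [-4.1, 0.6, 7.1]
width: 0.0156
grasp_force: 40.0
```

```bash
python3 -m handwheel '[[[0,0,-0.0015,0,0,0],[0,0.004,-0.0015,0,0,0],[0,0.012,-0.0015,0,0,0],[0,0.02,-0.0015,0,0,0],[0,0.026,-0.0015,0,0,0],[0,0.03,-0.0015,0,0,0],[0,0.03,-0.0015,0,0,0]]]'
python3 -m handwheel '[[[0,0.003,0,0,0,0],[0,0.006,0,0,0,0],[0,0.009,0,0,0,0],[0,0.012,0,0,0,0],[0,0.015,0,0,0,0],[0,0.015,0,0,0,0],[0,0.015,0,0,0,0]]]'
python3 - <<'E'
from h import *
o=get_obs();print((o['tool_pos'][:2]-[.5561,-.1967])@[np.cos(.22),-np.sin(.22)],o['wrist_force'][:2]@[np.cos(.22),-np.sin(.22)],o['wrist_force'])
E
```

```text
time_s: 11.38
tool_pos: [0.5667, -0.198, 0.0817]
eef_rot: [-3.141, 0.001, 1.354]
wrist_force: [-11.6, 2.6, 24.3]
width: 0.0161
grasp_force: 41.5
time_s: 12.25
tool_pos: [0.5725, -0.1993, 0.0822]
eef_rot: [-3.141, 0.001, 1.354]
wrist_force: [-11.3, 2.1, 28.3]
width: 0.0167
grasp_force: 43.4
0.016555900157562628 -11.453026279823586 [-11.26802314   2.09225143  28.34133053]
```

The floor load grew to 28 N while pushing, because the rack is leaning on its front edge. I'll ease upwards to relieve it.

```bash
python3 -m handwheel '[[[0,0,-0.002,0,0,0],[0,0,-0.004,0,0,0],[0,0,-0.004,0,0,0]]]'
python3 -m handwheel '[[[0,0,-0.002,0,0,0],[0,0,-0.004,0,0,0],[0,0,-0.004,0,0,0]]]'
python3 - <<'E'
from h import *
import cv2
p=camera_params("wrist");np.save("pics/w4.npy",p,allow_pickle=True)
im=camera("wrist")[:,:,::-1]
cv2.imwrite("pics/w4b.png",cv2.resize(im[0:240,110:430],None,fx=2.5,fy=2.5,interpolation=cv2.INTER_CUBIC))
o=get_obs();print(o['tool_pos'],o['wrist_force'],o['ft_torque'])
E
```

```text
time_s: 12.62
tool_pos: [0.5731, -0.1993, 0.0811]
eef_rot: [-3.141, -0.0, 1.354]
wrist_force: [-0.9, 0.1, -3.2]
width: 0.0159
grasp_force: 39.8
time_s: 13.0
tool_pos: [0.5732, -0.1993, 0.0827]
eef_rot: [-3.141, -0.0, 1.354]
wrist_force: [-2.0, 1.1, -6.1]
width: 0.0155
grasp_force: 39.8
[ 0.57319484 -0.19930019  0.08270308] [-1.59231674  0.78534652 -5.69901863] [ 0.0708851   0.28199572 -0.04920964]
```

View pics/w4b.png

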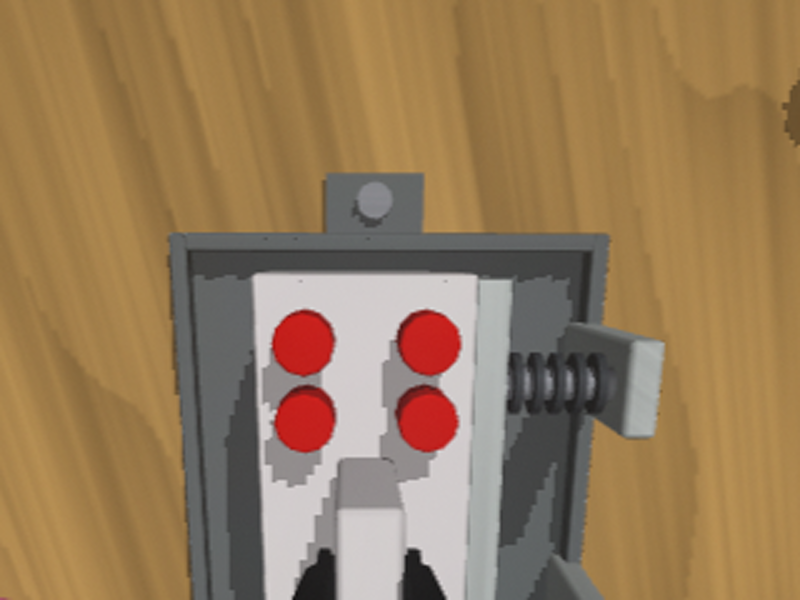

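The rack now just touches the bar squarely, and it hangs about 2 mm off the floor. I'll push while it hangs free of floor friction, then set it down.

```bash
python3 -m handwheel '[[[0,0.002,0,0,0,0],[0,0.005,0,0,0,0],[0,0.008,0,0,0,0],[0,0.011,0,0,0,0],[0,0.014,0,0,0,0],[0,0.017,0,0,0,0],[0,0.02,0,0,0,0],[0,0.022,0,0,0,0],[0,0.022,0,0,0,0],[0,0.022,0,0,0,0]]]'
python3 - <<'E'
from h import *
o=get_obs();print((o['tool_pos'][:2]-[.5561,-.1967])@[np.cos(.22),-np.sin(.22)],o['wrist_force'][:2]@[np.cos(.22),-np.sin(.22)],o['wrist_force'])
E
```

```text
time_s: 14.3
tool_pos: [0.5811, -0.201, 0.0829]
eef_rot: [-3.14, -0.0, 1.354]
wrist_force: [-6.7, 0.9, -1.9]
width: 0.0157
grasp_force: 40.0
0.02532017212750702 -6.734466483535577 [-6.70662819  0.86828332 -1.85703637]
```

```bash
python3 -m handwheel '[[[0,0.001,0.001,0,0,0],[0,0.002,0.002,0,0,0],[0,0.003,0.003,0,0,0],[0,0.003,0.004,0,0,0],[0,0.003,0.0045,0,0,0],[0,0.003,0.0045,0,0,0],[0,0.003,0.0045,0,0,0]]]'
python3 - <<'E'
from h import *
o=get_obs();print((o['tool_pos'][:2]-[.5561,-.1967])@[np.cos(.22),-np.sin(.22)],o['wrist_force'][:2]@[np.cos(.22),-np.sin(.22)],o['wrist_force'],o['tool_pos'])
E
```

```text
time_s: 15.18
tool_pos: [0.5822, -0.2013, 0.0813]
eef_rot: [-3.14, -0.0, 1.354]
wrist_force: [-8.9, 1.9, -0.3]
width: 0.0159
grasp_force: 40.0
0.02647311057681779 -9.073674150348868 [-8.87058672  1.91033274 -0.33512938] [ 0.58220169 -0.2012848   0.08131162]
```

```bash
python3 -m handwheel '[[[0,0,0.0008,0,0,0],[0,0,0.0015,0,0,0],[0,0,0.002,0,0,0],[0,0,0.002,0,0,0],[0,0,0.002,0,0,0]]]'
python3 - <<'E'
from h import *
import cv2
o=get_obs();print((o['tool_pos'][:2]-[.5561,-.1967])@[np.cos(.22),-np.sin(.22)],o['wrist_force'][:2]@[np.cos(.22),-np.sin(.22)],o['wrist_force'],o['tool_pos'])
p=camera_params("wrist");np.save("pics/w5.npy",p,allow_pickle=True)
im=camera("wrist")[:,:,::-1]
cv2.imwrite("pics/w5b.png",cv2.resize(im[0:240,110:430],None,fx=2.5,fy=2.5,interpolation=cv2.INTER_CUBIC))
E
```

```text
time_s: 15.8
tool_pos: [0.5822, -0.2013, 0.0808]
eef_rot: [-3.14, 0.0, 1.354]
wrist_force: [-9.0, 1.4, 2.7]
width: 0.016
grasp_force: 40.0
0.026501009421901693 -9.100106043440737 [-9.00927468  1.41125598  2.74821457] [ 0.58222023 -0.20132974  0.0808132 ]
```

View pics/w5b.png

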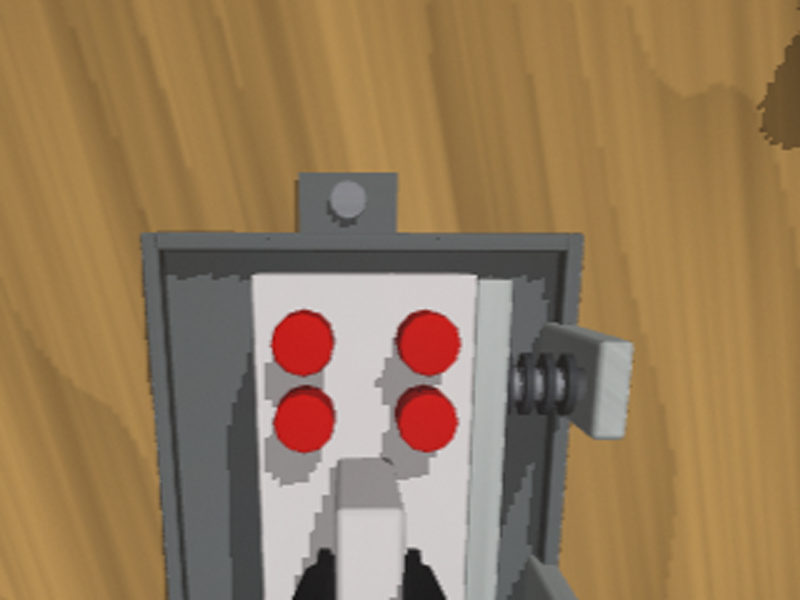

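The rack is square against the compressed bar and central in the tray: bar back about 11 mm, push about 9 N, underside within 0.5 mm of the floor. I'll check that it's steady, then hand in.

```bash
python3 -m handwheel '[[[0,0,0,0,0,0],[0,0,0,0,0,0],[0,0,0,0,0,0],[0,0,0,0,0,0],[0,0,0,0,0,0],[0,0,0,0,0,0]]]' && python3 -c "
from plant import *
print(close_job())"
```

```text
time_s: 16.6
tool_pos: [0.5822, -0.2013, 0.0808]
eef_rot: [-3.14, 0.0, 1.354]
wrist_force: [-9.5, 2.6, 2.1]
width: 0.0162
grasp_force: 40.0
the job is handed in; nothing more can be done
None
```

I handed the job in at 16.6 s with the rack on the tray floor (within about 0.5 mm), square and central against the bar; the bar was back about 11 mm (from the arm's position), the push read 9–10 N at the wrist (some of it floor friction), and the gripper was still holding. No verdict came back.

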